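# Take the retaining ring out of a filter collar with a hooked pick

### The job

Free the blue filter glass on top of the microscope lamp base: take the red-handled hooked pick out of its wooden stand, catch its hook under the bent end of the split wire retaining ring, lift the ring right out of its groove and lay it in the steel parts tray, all with the pick and without touching the ring with the fingers. Leave the glass in its seat, and stand the pick back in the wooden block.

Things in the scene. Friction and masses are not known exactly. Their poses are not given: they have to be found in the camera images.
- lamp: Fixed white microscope light base, 132 x 132 mm, top at z = 44 mm, with a black round collar on it (diameter 122 mm, top at z = 71.5 mm), all on one axis. Origin: centre of the underside, on the bench; z up. The wire ring sits (wire centre z = 64 mm) in a smooth groove of radius 34 mm under a lip of bore radius 32.5 mm; the edge of the glass below it reaches 33 mm from the axis.
- notch (a point): Middle of the floor of the notch, at (-46, 2, 46) mm in the lamp's frame. The notch runs from the bore out through the collar wall on the lamp's -x side, between y = -17 and y = +22 mm; it is open above and outside, and free for the pick from x = -34 mm outward, except for the ring's bent end: the underside of its cross bar is 21 mm above the notch floor.
- glass: Loose blue round filter glass, diameter 66 mm, 3 mm thick, lying in its seat in the collar, axis upright. Origin: centre of its underside (59 mm above the bench when seated).
- ring: Split retaining ring of 4 mm springy steel wire, 36 g. Origin: centre of the wire circle (64 mm in diameter, open at -x); axes as the lamp's at the start. Its y = -10 mm end bends outward along -x, rising 5.5 mm above the circle's plane, and at x = -57 mm turns into a cross bar along y, from y = -7 to a free end at y = +10 mm: an L seen from above, open to +x and +y.
- ring_bar (a point): Middle of that cross bar, on the wire's centre line: (-57, 2, 5.5) mm in the ring's frame. Lifted straight up on the hook, this end bends out over the lip first (up to about 15 N), then the rest snaps out within 25 to 50 mm of lift; after about 95 mm the ring hangs upright from the hook, its far side lowest, 88 mm under the bar. Laid flat, the bar is 7.5 mm off the floor.
- ring_far (a point): Point on the wire across from the opening, at (32, -3, 0) mm in the ring's frame.
- ring_end_b (a point): The other, plain end of the wire, at (-29, 14, 0) mm in the ring's frame when the ring is not bent.
- pick: Loose hooked pick, 50 to 100 g, upright in the stand. Origin: on its axis at the underside of the round black guard (diameter 36 mm, 5 mm thick). z up along the handle: red, square, 14 x 14 mm, flats along x and y, from z = 5 to 67 mm. Below the guard a steel shank 5 mm thick goes down to z = -46.5 mm; there a hook points to -x.
- pick_foot (a point): Middle of the bed of the pick's hook, on the hook's centre line: (-6.5, 0, -44.75) mm in the pick's frame; the bar lies across it. The hook is a J of 3.5 mm wire: underside at z = -46.5 mm, tip at x = -14.2 mm turned up to z = -37 mm. There is 8 mm of room for the bar between shank and tip; sideways (y) the bar can slide out.
- stand: Fixed beech block 66 x 66 mm, top at z = 52 mm, for the pick. Origin: centre of the underside, on the bench. A slot right through it takes the shank and hook: 26 mm along x, 16 mm along y, centred at x = -5.6 mm, y = 0; the guard rests on the top.
- stand_seat (a point): Point on the top of the stand where the pick's origin belongs, with the hook pointing to the stand's -x.
- tray: Fixed steel parts tray, 150 mm along x, 130 mm along y, rim 14 mm high, lined with grippy blue-green rubber whose top is at z = 4.4 mm; inside 142 x 122 mm. Origin: centre of the underside, on the bench.

How it is judged:
By the outcome, as a careful person would: the job done as asked, in the order asked, and still so for the second after the job is handed in, with the robot touching nothing.
It also fails if it takes over 67 s, if anything falls off the work surface, if the arm or the gripper's body presses on something with over 40 N, if the wrist force passes 120 N, or if a joint passes its speed limit or range.

### The arm

A 6-joint arm with a two-finger parallel gripper is mounted at the origin on a cart in front of the work surface, level with it; the furniture and walls round the work are solid. World frame = base frame: x ahead of the robot, y to its left, z up, the work surface at z = 0. Lengths are in m, angles in rad, forces in N, time in s.
With the tool pointing down it reaches from about 0.325 to 0.925 m from the base axis. Payload 3.1 kg.
Tool frame: the origin (TCP) lies on the front face of the gripper's body, between the roots of the fingers; the fingertips stand 73 mm ahead of it and the grasp point (between the pads) lies 54 mm ahead of it; z points along the fingers, y is the line along which they close (so a half turn about z gives the same grasp; the last joint's range is limited). The gripper opens to 85 mm and grips with 20 to 120 N. Pads are 22 mm wide; open, the fingers measure 114 mm over their backs; the gripper's body (76 mm by 85 mm) begins 54 mm behind the grasp point. The pads swing forward as they close: fully open they stand 13 mm farther back than shut.
Start: joints at [-1.396, 0.217, 1.613, -0, 1.311, -0.112], TCP at [0.177, -0.599, 0.304] pointing down, gripper open.
Joint ranges: [-2.75, 2.75], [-0.78, 2.1], [0.31, 2.55], [-1.13, 4.27], [0.13, 2.63], [-2.58, 2.58]. Speed limits (rad/s): [2.79, 2.79, 3.14, 3.14, 3.14, 3.14].

### API

Orientations are given as a 3x3 rotation matrix whose columns are the frame's x, y, z axes.
In Python, from station import env gives the robot as it stands.
- The arm moves only by the shell command python3 drive.py 'ROWS' [OPENING] [FORCE]. ROWS is a JSON list of rows, 1 to 8 of them, each an object with the fields dx, dy, dz (the shift in fractions of the full range, 1 being 0.8 m), wx, wy, wz (a rotation vector in shares of 120 degrees (1.0 is 120 degrees)); a field left out counts as zero; each row is the pose to reach, as a shift and turn from the pose commanded when the command began, along the tool's axes at that moment; what a row does not reach only later rows make up. A row lasts 1/12 s, in which the tool goes at most 0.0417 m and 0.125 rad, less where a joint would pass 70% of its speed; a pose out of reach is approached as far as the arm can. OPENING is the finger opening in m, set as the command begins (- or left out keeps the last). The fingers move at their own pace and stop on an object; FORCE is the grip in N (left out, the last holds). Time passes only in rows, so rows that do not move let the fingers close. It prints the time, the measured TCP pose, the force, the opening and the grip force at its end. Shift and turn numbers lie between -1 and 1, and a call with a number outside is refused. Input that does not fit is refused with a message, and nothing moves.
- env.get_obs(): the state, without advancing time (a new reading comes with each control period).
- env.grab_frame(name): name is "side" or "top"; returns the picture (400x640x3 uint8, red, green, blue); there is no depth.
- env.camera_params(name): a dict with "fov_y" (degrees; the focal length in pixels is half the picture's height over the tangent of half this angle, whatever the lens; pixels are square), "cx", "cy" (the principal point, pixels), "k1" (the pictures are not rectified: a ray, as slopes to the right and down, at radius r is drawn at 1 + k1 r^2 times it, then the intrinsics apply), "world_to_cam" (4x4, takes a point from world to camera coordinates). Camera axes: x right, y up, looking along -z (the intrinsics and any distortion apply to the point x, -y, -z); pixel columns grow to the right and rows downward; lengths in m; the calibration is good to about 2 mm. A picture is of the moment at which its call begins. camera_params takes no time and is no camera call.
- env.job_done(): hands the job in; it is judged then, once.
The state is a dict: "clock": time; "q": joint angles; "joint_velocities": joint speeds; "tau": joint torques, N m; "position": TCP position; "ee_rot": TCP orientation; "force": force on the tool from outside, world axes, zero at the start; "moment": the same for the moment, N m; "gripper_width": finger opening in m; "gripper_force": force on a finger pad.
Only numpy, scipy, OpenCV 4.12 (cv2) and the standard library are available. Lean on these libraries where they do the work, as an engineer would, in place of code of your own. Each camera call takes 0.05 s, during which the arm holds its last target. There are 200 camera calls.

## Working session

There is one attempt and no reset: what is moved stays moved. The work goes in short steps, Python scripts to look and compute and a shell command to move; the robot and the scene stay as the last step left them, time stands still between calls to the robot, and variables do not carry over. Pictures are saved under pics/ and viewed, at most 10 in all, crops included, and the job is handed in when it is done.

```bash
ls; mkdir -p pics
cat > h.py <<'E'
import numpy as np, cv2
from station import env
def ray(n,u,v):
    p=env.camera_params(n); f=200/np.tan(np.radians(p["fov_y"])/2)
    d=np.array([(u-p["cx"])/f,(v-p["cy"])/f]); s=d.copy()
    for _ in range(30): s=d/(1+p["k1"]*(s@s))
    M=np.array(p["world_to_cam"]); R=M[:3,:3]; c=-R.T@M[:3,3]
    w=R.T@np.array([s[0],-s[1],-1]); return c,w/np.linalg.norm(w)
def onz(n,u,v,z):
    c,w=ray(n,u,v); return c+w*(z-c[2])/w[2]
def proj(n,P):
    p=env.camera_params(n); f=200/np.tan(np.radians(p["fov_y"])/2)
    M=np.array(p["world_to_cam"]); q=M[:3,:3]@P+M[:3,3]; s=np.array([q[0],-q[1]])/-q[2]
    s=s*(1+p["k1"]*(s@s)); return s*f+[p["cx"],p["cy"]]
def tri(a,b):
    (c1,w1),(c2,w2)=ray("top",*a),ray("side",*b)
    t=np.linalg.lstsq(np.c_[w1,-w2],c2-c1,rcond=None)[0]
    return (c1+t[0]*w1+c2+t[1]*w2)/2, np.linalg.norm(c1+t[0]*w1-c2-t[1]*w2)
def snap(n,f):
    im=env.grab_frame(n); cv2.imwrite("pics/"+f,cv2.cvtColor(im,cv2.COLOR_RGB2BGR)); return im
E
python3 - <<'E'
from h import *
for n in("top","side"):
    snap(n,n+"0.png"); p=env.camera_params(n); print(p["fov_y"],p["k1"],ray(n,320,200))
o=env.get_obs();print(o["clock"],o["position"],o["ee_rot"])
E
```

```text
drive.py
pics
station.py
46.89407276068791 -0.13359341895992544 (array([0.37753501, 0.10615622, 0.90151166]), array([ 0.19627065,  0.02663476, -0.98018795]))
55.361022264622044 -0.049386394190980475 (array([ 0.28632373, -0.54137905,  0.56457262]), array([ 0.26942656,  0.75946322, -0.59213591]))
0.1 [ 0.17670312 -0.59891812  0.30267882] [[ 9.59174286e-01  2.82815391e-01 -3.79040572e-04]
 [ 2.82815539e-01 -9.59171911e-01  2.14862813e-03]
 [ 2.44100035e-04 -2.16810742e-03 -9.99997620e-01]]
```

View pics/top0.png

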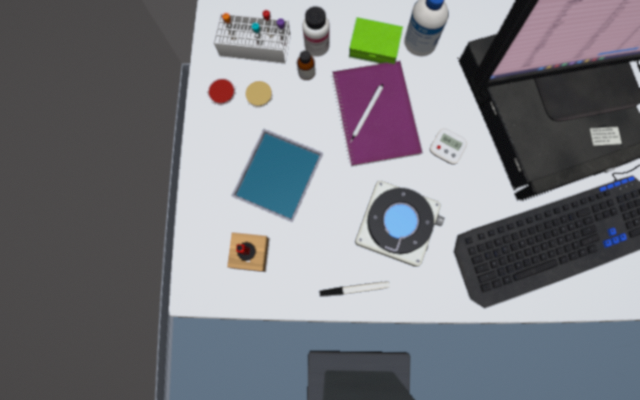

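View pics/side0.png

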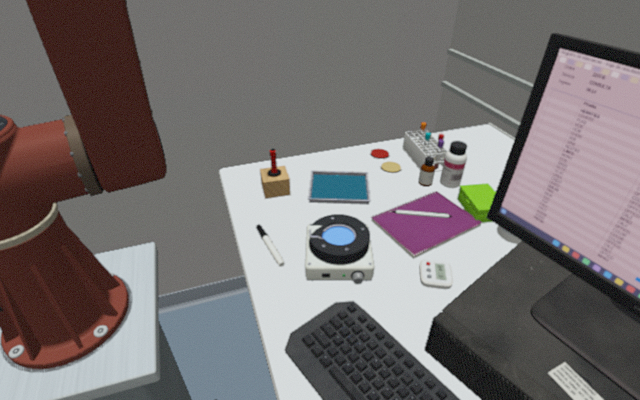

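The top view shows the lamp at about (401,221) with its notch and bar near (393,246), the tray at (278,175), and the stand with the pick at (248,252). Next I'll measure these with masks.

Run:
```python
from h import *
t=cv2.imread("pics/top0.png"); s=cv2.imread("pics/side0.png")
def big(mask):
    c,_=cv2.findContours(mask,0,2); return max(c,key=cv2.contourArea)
ht=cv2.cvtColor(t,cv2.COLOR_BGR2HSV)
def reg(m,x0,y0,x1,y1):
    k=np.zeros_like(m); k[y0:y1,x0:x1]=m[y0:y1,x0:x1]; return k
def box(c,z,n):
    r=cv2.boxPoints(cv2.minAreaRect(c)); P=np.array([onz("top",u,v,z)[:2] for u,v in r])
    e=np.roll(P,-1,0)-P; print(n,"ctr",P.mean(0).round(4),"sides",np.linalg.norm(e,axis=1).round(4),"ang",np.degrees(np.arctan2(e[:,1],e[:,0])).round(1))
box(big(reg(cv2.inRange(ht,(85,100,60),(110,255,180)),225,120,330,225)),.0044,"tray lining")
box(big(reg(cv2.inRange(ht,(8,60,90),(25,255,255)),220,225,275,280)),.052,"stand")
# white lamp top
g=cv2.cvtColor(t,cv2.COLOR_BGR2GRAY)
# glass, collar
gl=big(reg(cv2.inRange(ht,(95,80,150),(115,255,255)),370,190,430,255)); (u,v),ax,_=cv2.fitEllipse(gl)
print("glass",onz("top",u,v,.062).round(4),ax)
co=big(reg(cv2.inRange(g,0,90),355,180,438,258)); co=cv2.convexHull(co);(u,v),ax,_=cv2.fitEllipse(co)
print("collar px",u,v,ax,onz("top",u,v,.0715).round(4), (onz("top",u+ax[0]/2,v,.0715)-onz("top",u-ax[0]/2,v,.0715)).round(4))
hr=cv2.inRange(ht,(0,120,70),(8,255,255))|cv2.inRange(ht,(172,120,70),(180,255,255))
c=big(reg(hr,230,235,270,270));print("red top",cv2.boundingRect(c),cv2.minAreaRect(c))
hs=cv2.cvtColor(s,cv2.COLOR_BGR2HSV);hr=cv2.inRange(hs,(0,120,60),(8,255,255))|cv2.inRange(hs,(172,120,60),(180,255,255))
c=big(reg(hr,260,140,290,185));print("red side",cv2.boundingRect(c))
a=cv2.resize(t[170:275,345:450],None,fx=5,fy=5,interpolation=2);b=cv2.resize(t[225:280,220:275],None,fx=5,fy=5,interpolation=2)
im=np.zeros((525,800,3),np.uint8);im[:,:525]=a;im[:275,525:]=b;cv2.imwrite("pics/c0.png",im)
print(proj("top",np.array([0.5,0,0])),proj("top",np.array([.6,0,0])))
```

```text
tray lining ctr [0.6081 0.218 ] sides [0.1445 0.124  0.1421 0.1206] ang [ -20.5 -113.9  158.1   67.1]
stand ctr [0.4478 0.2609] sides [0.0654 0.07   0.065  0.0691] ang [ -3.6 -95.3 175.7  85. ]
glass [ 0.51   -0.0198  0.062 ] (32.64480972290039, 33.35646057128906)
collar px 400.1243896484375 220.5968475341797 (64.14054107666016, 65.03651428222656) [ 0.5085 -0.0184  0.0715] [ 0.0023 -0.1177  0.    ]
red top (236, 244, 10, 10) ((240.5, 248.5), (9.0, 9.0), 90.0)
red side (270, 150, 8, 24)
[385.49465069 230.20653911] [385.41148137 180.89987964]
```

View pics/c0.png

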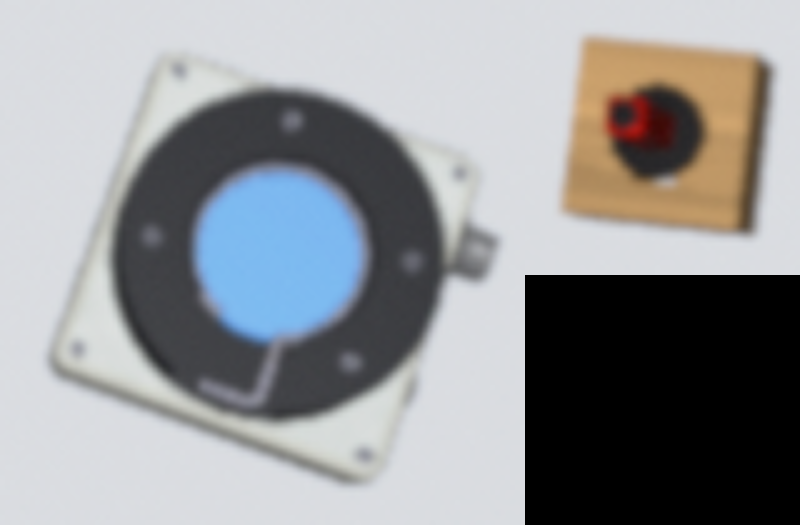

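```bash
cat > tg.py <<'E'
from h import *
def to(p,yaw=None):
    "shift (tool axes, mm) and rz to bring TCP to world p (m) and tool-x yaw (deg)"
    o=env.get_obs(); R=np.array(o["ee_rot"]); d=R.T@(np.array(p)-o["position"])
    y=np.degrees(np.arctan2(R[1,0],R[0,0])); 
    print("clk %.2f"%o["clock"],"shift mm",(d*1e3).round(1),"rz",None if yaw is None else round(-np.radians((yaw-y+180)%360-180),3),"yaw %.2f"%y,"F",np.round(o["force"],1),"w %.4f"%o["gripper_width"],"pos",np.round(o["position"],4))
E
python3 - <<'E'
from tg import *
t=cv2.imread("pics/top0.png");ht=cv2.cvtColor(t,cv2.COLOR_BGR2HSV)
for vmin in(140,165,180):
    m=cv2.inRange(ht,(8,60,vmin),(25,255,255));k=0*m;k[225:280,220:275]=m[225:280,220:275]
    c=cv2.convexHull(max(cv2.findContours(k,0,2)[0],key=cv2.contourArea));r=cv2.boxPoints(cv2.minAreaRect(c))
    P=np.array([onz("top",u,v,.052)[:2] for u,v in r]);e=np.roll(P,-1,0)-P
    print(vmin,P.mean(0).round(4),np.linalg.norm(e,axis=1).round(4),(np.degrees(np.arctan2(e[:,1],e[:,0]))%90-90).round(1))
C=lambda x,y:(345+x/5-.4,170+y/5-.4)
S=np.array([onz("top",*C(*a),.044)[:2] for a in[(179,71),(460,173),(364,455),(77,349)]]);e=np.roll(S,-1,0)-S
print("screws",S.mean(0),(np.degrees(np.arctan2(e[:,1],e[:,0]))%90-90).round(1),np.linalg.norm(e,axis=1))
print("bar corner,free",onz("top",*C(260,402),.0695),onz("top",*C(203,382),.0695))
D=lambda x,y:(220+(x-525)/5-.4,225+y/5-.4)
print("handle top",onz("top",*D(628,117),.119),"guard",onz("top",*D(657,132),.057))
for n,a in(("red",(240.5,248.5)),):print(onz("top",*a,.119))
print("side handle axis at row150,173", tri((240.5,248.5),(273.5,150.5)))
# cross-check predicted vs side picture
for P in([.4475,.262,.119],[.4475,.262,.057],[.5,-.02,.062]): print(P,proj("side",np.array(P)).round(1))
s=cv2.imread("pics/side0.png")
cv2.imwrite("pics/c1.png",np.hstack([cv2.resize(s[205:285,295:385],None,fx=6,fy=6,interpolation=2)]))
to([.4475,.262,.3],85.5)
E
```

```text
140 [0.448  0.2629] [0.0656 0.0658 0.0652 0.065 ] [-4.  -5.7 -4.7 -5.4]
165 [0.448  0.2635] [0.0652 0.065  0.0648 0.0642] [-3.2 -4.9 -3.8 -4.6]
180 [0.4544 0.2636] [0.0532 0.0636 0.0529 0.063 ] [-4.4 -6.2 -5.1 -5.9]
screws [ 0.51070689 -0.01987351] [-19.2 -19.5 -19.3 -19.5] [0.11384697 0.11421096 0.113821   0.11400647]
bar corner,free [ 0.45483885 -0.01200419  0.0695    ] [0.46172267 0.00869765 0.0695    ]
handle top [0.44778009 0.26179366 0.119     ] guard [0.44809636 0.26304107 0.057     ]
[0.44693808 0.26123014 0.119     ]
side handle axis at row150,173 (array([0.44922074, 0.26151057, 0.11592334]), np.float64(0.004067169436095545))
[0.4475, 0.262, 0.119] [271.8 149.5]
[0.4475, 0.262, 0.057] [273.5 171.3]
[0.5, -0.02, 0.062] [333.6 236.5]
clk 0.10 shift mm [ 503.2 -749.2    4.4] rz -1.206 yaw 16.43 F [ 0.2 -0.7 -0.5] w 0.0855 pos [ 0.1767 -0.5989  0.3027]
```

View pics/c1.png

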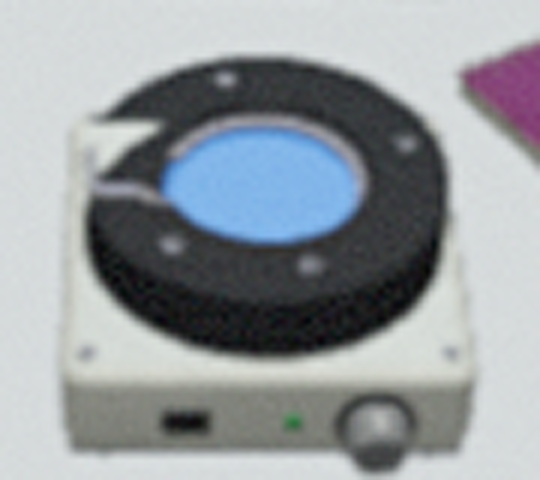

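The pick's guard and handle triangulate to (0.448, 0.262), matching the stand's (0.448, 0.263). The lamp centre is (0.5105, -0.0197) with a yaw of -19.4°. The bar measures where the model predicts. Moving to the stand.

Units first: shifts go in shares of 0.8 m and turns go in shares of 120 degrees. So 0.347 m / 0.8 = 0.4338, -0.21 m / 0.8 = -0.2625, -0.6 rad / 2.0944 = -0.2865.

```bash
python3 drive.py '[{"dx": 0.4338,"dy": -0.2625,"wz": -0.2865},{"dx": 0.4338,"dy": -0.2625,"wz": -0.2865},{"dx": 0.4338,"dy": -0.2625,"wz": -0.2865},{"dx": 0.4338,"dy": -0.2625,"wz": -0.2865},{"dx": 0.4338,"dy": -0.2625,"wz": -0.2865},{"dx": 0.4338,"dy": -0.2625,"wz": -0.2865},{"dx": 0.4338,"dy": -0.2625,"wz": -0.2865},{"dx": 0.4338,"dy": -0.2625,"wz": -0.2865}]' .05 60; python3 -c "
from tg import *
to([.4475,.262,.22],85.5)"
```

```text
clock: 0.77
position: [0.4023, -0.3513, 0.3035]
ee_rot: [[0.632, 0.775, -0.0], [0.775, -0.632, 0.001], [0.0, -0.001, -1.0]]
force: [-0.4, -1.0, 0.0]
gripper_width: 0.0501
gripper_force: 0.0
clk 0.77 shift mm [ 503.8 -352.6   83.8] rz -0.606 yaw 50.79 F [-0.4 -1.   0. ] w 0.0501 pos [ 0.4023 -0.3513  0.3035]
```

Scaled: 0.504 m / 0.8 = 0.63, -0.353 m / 0.8 = -0.4413, -0.606 rad / 2.0944 = -0.2893.

```bash
python3 drive.py '[{"dx": 0.63,"dy": -0.4413,"dz": 0.105,"wz": -0.2893},{"dx": 0.63,"dy": -0.4413,"dz": 0.105,"wz": -0.2893},{"dx": 0.63,"dy": -0.4413,"dz": 0.105,"wz": -0.2893},{"dx": 0.63,"dy": -0.4413,"dz": 0.105,"wz": -0.2893},{"dx": 0.63,"dy": -0.4413,"dz": 0.105,"wz": -0.2893},{"dx": 0.63,"dy": -0.4413,"dz": 0.105,"wz": -0.2893},{"dx": 0.63,"dy": -0.4413,"dz": 0.105,"wz": -0.2893},{"dx": 0.63,"dy": -0.4413,"dz": 0.105,"wz": -0.2893}]'|head -2; python3 -c "
from tg import *
to([.4475,.262,.22],85.5)"
```

```text
clock: 1.43
position: [0.425, -0.0219, 0.2583]
clk 1.43 shift mm [2.848e+02 2.000e-01 3.840e+01] rz 0.0 yaw 85.51 F [ 0.9 -1.   0.6] w 0.0497 pos [ 0.425  -0.0219  0.2583]
```

Scaled: 0.285 m / 0.8 = 0.3563, 0.038 m / 0.8 = 0.0475.

```bash
python3 drive.py '[{"dx": 0.3563,"dz": 0.0475},{"dx": 0.3563,"dz": 0.0475},{"dx": 0.3563,"dz": 0.0475},{"dx": 0.3563,"dz": 0.0475},{"dx": 0.3563,"dz": 0.0475},{"dx": 0.3563,"dz": 0.0475},{"dx": 0.3563,"dz": 0.0475},{"dx": 0.3563,"dz": 0.0475}]'|head -2; python3 -c "
from tg import *
to([.4475,.262,.146],85.5)"
```

```text
clock: 2.1
position: [0.447, 0.2655, 0.2197]
clk 2.10 shift mm [-3.6  0.8 73.7] rz 0.006 yaw 85.84 F [-0.5 -0.3  0.4] w 0.0502 pos [0.447  0.2655 0.2197]
```

Scaled: 0.074 m / 0.8 = 0.0925, 0.04 m / 0.8 = 0.05.

```bash
python3 drive.py '[{"dz": 0.05},{"dz": 0.0925},{"dz": 0.0925},{"dz": 0.0925}]'|head -2; python3 drive.py '[{},{},{},{},{},{},{},{}]' 0 80; python3 -c "
from tg import *
to([.4475,.262,.146],85.5)
snap('top','t1.png');snap('side','s1.png')"
```

```text
clock: 2.43
position: [0.4456, 0.2589, 0.1445]
clock: 3.1
position: [0.4496, 0.2607, 0.1494]
ee_rot: [[0.078, 0.997, 0.004], [0.997, -0.078, 0.001], [0.002, 0.004, -1.0]]
force: [-0.3, -1.2, 6.9]
gripper_width: 0.0131
gripper_force: 78.1
clk 3.10 shift mm [ 1.1 -2.2  3.4] rz 0.001 yaw 85.53 F [-0.3 -1.2  6.9] w 0.0131 pos [0.4496 0.2607 0.1494]
```

Scaled: -0.11 m / 0.8 = -0.1375, -0.08 m / 0.8 = -0.1.

```bash
python3 drive.py '[{"dz": -0.05},{"dz": -0.1},{"dz": -0.1375},{"dz": -0.1375},{"dz": -0.1375},{"dz": -0.1375}]'
python3 - <<'E'
from tg import *
to([.4475,.262,.146],85.5)
t=snap('top','t2.png');s=snap('side','s2.png')
im=np.zeros((600,800,3),np.uint8)
im[:,:400]=cv2.resize(t[180:300,200:280],(400,600),interpolation=2)
im[:,400:]=cv2.resize(s[100:220,230:310],(400,600),interpolation=2)
cv2.imwrite("pics/c2.png",im[:,:,::-1])
E
```

```text
clock: 3.7
position: [0.4473, 0.26, 0.2566]
ee_rot: [[0.078, 0.997, -0.0], [0.997, -0.078, -0.0], [-0.0, -0.0, -1.0]]
force: [-0.8, -0.6, -0.1]
gripper_width: 0.0128
gripper_force: 79.2
clk 3.70 shift mm [  2.    0.  110.6] rz 0.001 yaw 85.53 F [-0.8 -0.6 -0.1] w 0.0128 pos [0.4473 0.26   0.2566]
```

View pics/c2.png

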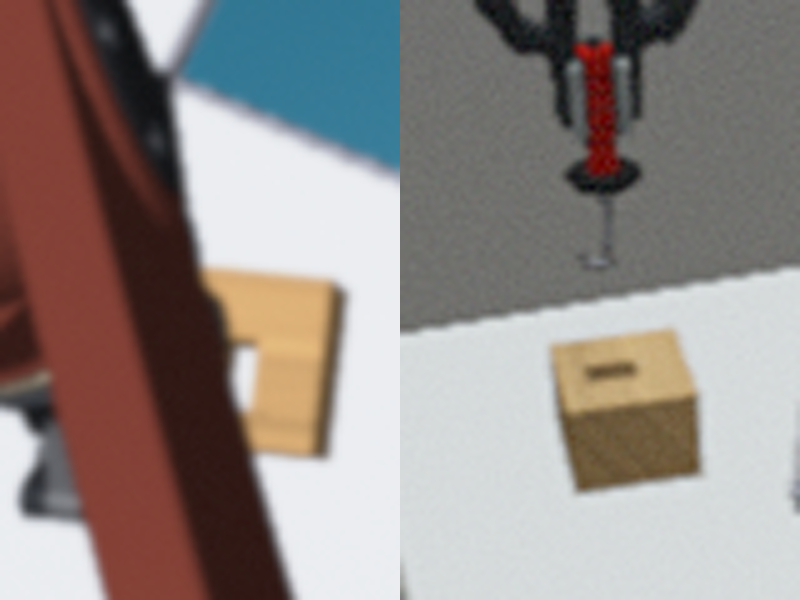

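The pick is held upright with its hook pointing at the robot, and the stand is empty. Its guard shows at side-view pixel (270.6, 135.6). Moving to above the notch.

```bash
python3 -c "
from tg import *
print(proj('side',np.array([.4473,.261,.1617])))
to([.4682,.0122,.25],70.6)"
```

```text
[270.59120281 133.6405902 ]
clk 3.80 shift mm [-245.1   40.9    5.1] rz 0.261 yaw 85.53 F [-0.4  0.1 -1.3] w 0.0130 pos [0.4466 0.2597 0.2548]
```

Scaled: -0.245 m / 0.8 = -0.3063, 0.041 m / 0.8 = 0.0513, 0.261 rad / 2.0944 = 0.1246.

```bash
python3 drive.py '[{"dx": -0.3063,"dy": 0.0513,"wz": 0.1246},{"dx": -0.3063,"dy": 0.0513,"wz": 0.1246},{"dx": -0.3063,"dy": 0.0513,"wz": 0.1246},{"dx": -0.3063,"dy": 0.0513,"wz": 0.1246},{"dx": -0.3063,"dy": 0.0513,"wz": 0.1246},{"dx": -0.3063,"dy": 0.0513,"wz": 0.1246},{"dx": -0.3063,"dy": 0.0513,"wz": 0.1246},{"dx": -0.3063,"dy": 0.0513,"wz": 0.1246}]'|head -2;python3 drive.py '[{},{},{}]'|head -2
python3 - <<'E'
from tg import *
to([.4682,.0122,.23],70.6)
t=snap('top','t3.png');s=snap('side','s3.png')
im=np.zeros((600,800,3),np.uint8)
im[:,:400]=cv2.resize(t[160:280,350:430],(400,600),interpolation=2)
im[:,400:]=cv2.resize(s[150:270,280:360],(400,600),interpolation=2)
cv2.imwrite("pics/c3.png",im[:,:,::-1])
E
```

```text
clock: 4.47
position: [0.4688, 0.0109, 0.2551]
clock: 4.72
position: [0.4692, 0.0142, 0.2561]
clk 4.72 shift mm [-2.2 -0.2 26.1] rz 0.002 yaw 70.71 F [-0.   0.1  0. ] w 0.0129 pos [0.4692 0.0142 0.2561]
```

View pics/c3.png

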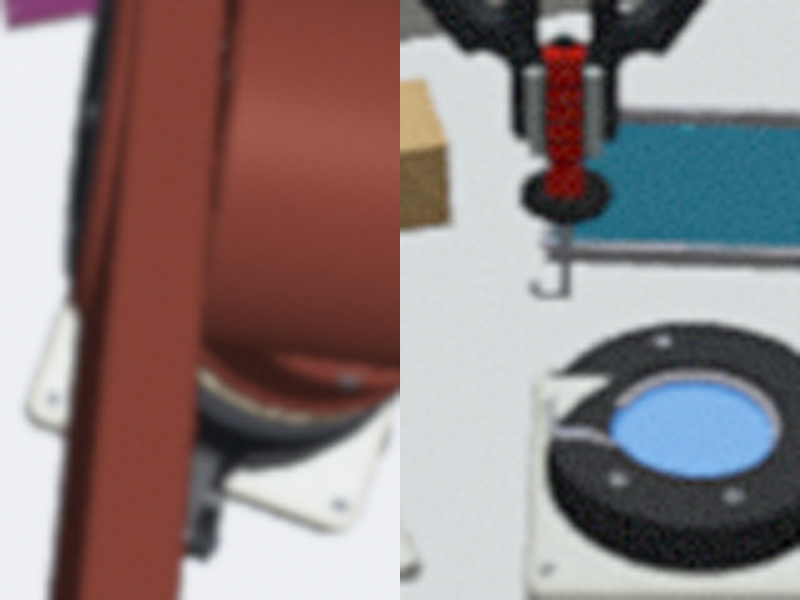

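Run:
```python
from tg import *
c,s=np.cos(np.radians(-19.4)),np.sin(np.radians(-19.4))
L=lambda x,y,z:np.array([.5105+c*x-s*y,-.0197+s*x+c*y,z])
T=np.array([.4692,.0152]);P=lambda x,z:np.array([T[0]+c*x,T[1]+s*x,.2561-.0974+z])
for n,p in(("shank bottom",P(0,-.0465)),("hook bottom left",P(-.0125,-.0465)),("tip",P(-.0125,-.037)),("guard under",P(0,0)),("guard top",P(0,.005)),("bar corner",L(-.057,-.010,.0695)),("bar free",L(-.057,.010,.0695)),("glass",L(0,0,.062)),("collar L",L(-.061,-.0,.0715)),("collar +x",L(.061,0,.0715))):
    print(n,((proj("side",p)-[280,150])*5+[400,0]+2).round(0))
```

```text
shank bottom [566. 298.]
hook bottom left [534. 297.]
tip [534. 278.]
guard under [565. 199.]
guard top [565. 188.]
bar corner [549. 430.]
bar free [551. 397.]
glass [694. 428.]
collar L [540. 409.]
collar +x [850. 410.]
```

Scaled: 0.06 m / 0.8 = 0.075, -0.003 m / 0.8 = -0.0038.

```bash
python3 drive.py '[{"dx": -0.0038},{"dx": -0.0038,"dz": 0.025},{"dx": -0.0038,"dz": 0.0438},{"dx": -0.0038,"dz": 0.0588},{"dx": -0.0038,"dz": 0.07},{"dx": -0.0038,"dz": 0.075},{"dx": -0.0038,"dz": 0.075},{"dx": -0.0038,"dz": 0.075}]'
python3 - <<'E'
from tg import *
to([.4682,.0122,.1959],70.6)
to([.4635,-.0012,.1959],70.6)
s=snap('side','s4.png')
cv2.imwrite("pics/c4.png",cv2.resize(s[180:260,290:370],(560,560),interpolation=2)[:,:,::-1])
E
```

```text
clock: 5.48
position: [0.4689, 0.01, 0.1971]
ee_rot: [[0.332, 0.943, 0.0], [0.943, -0.332, -0.0], [0.0, 0.0, -1.0]]
force: [0.1, -0.2, -0.0]
gripper_width: 0.0129
gripper_force: 79.2
clk 5.48 shift mm [ 1.8 -1.4  1.2] rz -0.0 yaw 70.59 F [ 0.1 -0.2 -0. ] w 0.0129 pos [0.4689 0.01   0.1971]
clk 5.48 shift mm [-12.4  -1.3   1.2] rz -0.0 yaw 70.59 F [ 0.1 -0.2 -0. ] w 0.0129 pos [0.4689 0.01   0.1971]
```

View pics/c4.png

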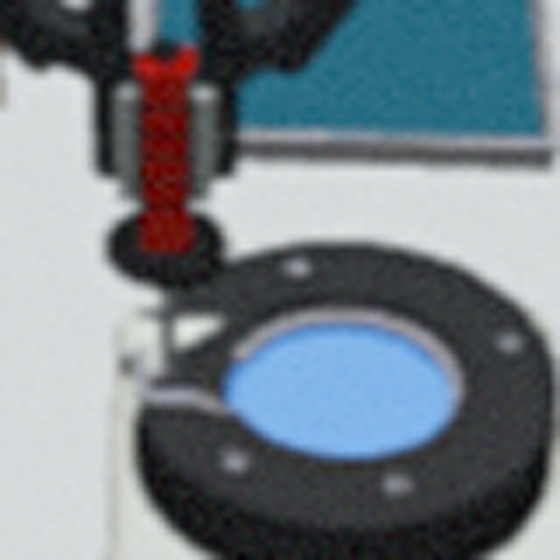

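The shank stands in the notch with no contact force. The guard is at crop (167,245) and the bar's corner is just left of (145,395). Sliding the hook under the bar, then starting the lift.

Scaled: -0.0125 m / 0.8 = -0.0156, -0.0013 m / 0.8 = -0.0016.

```bash
python3 drive.py '[{"dx": -0.005,"dy": -0.0013},{"dx": -0.01,"dy": -0.0016},{"dx": -0.0156,"dy": -0.0016},{"dx": -0.0156,"dy": -0.0016},{"dx": -0.0156,"dy": -0.0016}]'|sed -n '2p;4p'; python3 drive.py '[{"dz": -0.005},{"dz": -0.01},{"dz": -0.015},{"dz": -0.0188},{"dz": -0.0225},{"dz": -0.0225}]'|sed -n '2p;4p'
python3 - <<'E'
from tg import *
to([.4635,-.0012,.1959],70.6)
s=snap('side','s5.png')
cv2.imwrite("pics/c5.png",cv2.resize(s[180:260,290:370],(560,560),interpolation=2)[:,:,::-1])
E
```

```text
position: [0.4632, -0.0018, 0.1971]
force: [-0.0, 0.2, 0.0]
position: [0.4638, -0.0014, 0.2157]
force: [0.7, 0.1, 0.5]
clk 6.45 shift mm [ 0.  -0.3 19.8] rz -0.0 yaw 70.58 F [0.7 0.1 0.5] w 0.0134 pos [ 0.4638 -0.0014  0.2157]
```

View pics/c5.png

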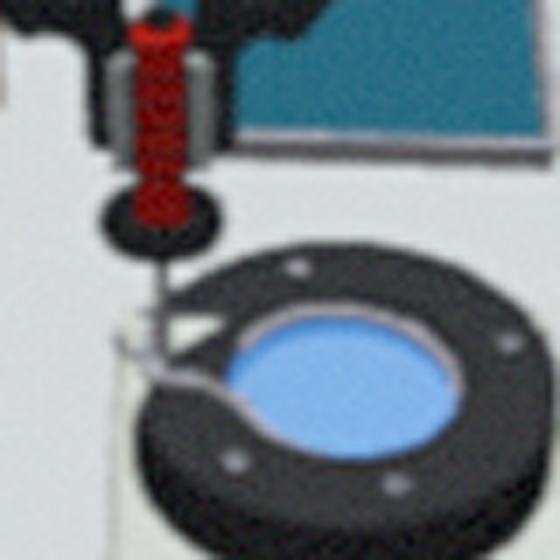

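The hook has caught the bar: the bent end is raised at crop (155,370) and the wire is climbing over the lip. Continuing slowly.

Scaled: -0.02 m / 0.8 = -0.025, -0.0175 m / 0.8 = -0.0219.

```bash
for k in 1 2; do python3 drive.py '[{"dz": -0.0031},{"dz": -0.0063},{"dz": -0.0094},{"dz": -0.0125},{"dz": -0.0156},{"dz": -0.0188},{"dz": -0.0219},{"dz": -0.025}]'|sed -n '2p;4p'; done
python3 - <<'E'
from tg import *
to([.4635,-.0012,.1959],70.6)
s=snap('side','s6.png')
cv2.imwrite("pics/c6.png",cv2.resize(s[160:260,290:390],(560,560),interpolation=2)[:,:,::-1])
E
```

```text
position: [0.463, -0.0012, 0.2351]
force: [0.7, 0.0, -1.3]
position: [0.4632, -0.0014, 0.255]
force: [1.0, -0.7, -0.6]
clk 7.83 shift mm [ 0.3  0.3 59.1] rz -0.0 yaw 70.58 F [ 1.  -0.7 -0.6] w 0.0128 pos [ 0.4632 -0.0014  0.255 ]
```

View pics/c6.png

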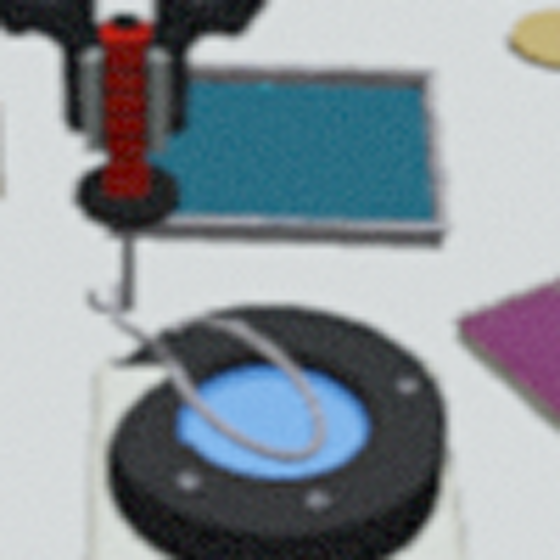

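The ring is out of its groove. It hangs from the hook at crop (105,298), with its far side resting on the seated glass. Raising it clear.

Scaled: -0.035 m / 0.8 = -0.0438, -0.03 m / 0.8 = -0.0375.

```bash
for k in 1 2; do python3 drive.py '[{"dz": -0.005},{"dz": -0.01},{"dz": -0.015},{"dz": -0.02},{"dz": -0.025},{"dz": -0.0313},{"dz": -0.0375},{"dz": -0.0438}]'|sed -n '2p;4p'; done
python3 - <<'E'
from tg import *
a=np.radians(-22);R=np.array([[np.cos(a),-np.sin(a)],[np.sin(a),np.cos(a)]])
tr=np.array([.608,.218])
# tray frame target for pick when the far side first touches: bar over far point
for x in(.045,-.045): print(x,tr+R@[x,-.002])
to([*(tr+R@[.045,-.002]),.325],68)
s=snap('side','s7.png')
# ring mask in side: bare look by difference vs s6 in region below the hook
print(proj("side",np.array([.457,.001,.1866])),proj("side",np.array([.457,.001,.0986])))
E
```

```text
position: [0.4632, -0.0014, 0.2904]
force: [0.3, 0.4, -0.9]
position: [0.4632, -0.0014, 0.3253]
force: [0.2, 1.0, -0.4]
0.045 [0.64897406 0.19928834]
-0.045 [0.56552751 0.23300293]
clk 9.22 shift mm [251.  108.4   0.3] rz 0.045 yaw 70.58 F [ 0.2  1.  -0.4] w 0.0125 pos [ 0.4632 -0.0014  0.3253]
[308.62987333 182.11814475] [309.25943787 220.2289622 ]
```

Scaled: 0.155 m / 0.8 = 0.1938, 0.132 m / 0.8 = 0.165, 0.045 rad / 2.0944 = 0.0215.

```bash
python3 drive.py '[{"dx": 0.0088,"dy": 0.0038},{"dx": 0.0263,"dy": 0.0113},{"dx": 0.05,"dy": 0.0213,"wz": 0.0048},{"dx": 0.0788,"dy": 0.0338,"wz": 0.0095},{"dx": 0.1075,"dy": 0.0463,"wz": 0.0143},{"dx": 0.1363,"dy": 0.0588,"wz": 0.0191},{"dx": 0.165,"dy": 0.0713,"wz": 0.0215},{"dx": 0.1938,"dy": 0.0838,"wz": 0.0215}]'|sed -n '2p;4p'; python3 drive.py '[{"dx": 0.0263,"dy": 0.0125},{"dx": 0.05,"dy": 0.0244},{"dx": 0.075,"dy": 0.0356},{"dx": 0.0938,"dy": 0.0438},{"dx": 0.1063,"dy": 0.05},{"dx": 0.1138,"dy": 0.0544},{"dx": 0.1175,"dy": 0.0563},{"dx": 0.1175,"dy": 0.0563}]'|sed -n '2p;4p'; python3 drive.py '[{},{},{},{},{},{},{},{}]'|head -1
python3 - <<'E'
from tg import *
a=np.radians(-22);R=np.array([[np.cos(a),-np.sin(a)],[np.sin(a),np.cos(a)]])
tr=np.array([.608,.218])
to([*(tr+R@[.056,0]),.24],68)
s=snap('side','s8.png');o=env.get_obs();p=np.array(o["position"])
b=p+[0,0,-.138]
print(proj("side",b),proj("side",b-[0.006,0,.088]))
g=cv2.cvtColor(s,cv2.COLOR_RGB2HSV); u,v=proj("side",b-[.006,0,.044]).astype(int)
# grey-ish wire against teal lining: low saturation pixels
m=((g[v-30:v+40,u-25:u+25,1]<90)&(g[v-30:v+40,u-25:u+25,2]<235)).astype(int)
print(u,v)
for r in m[::2]: print("".join(".#"[k] for k in r))
E
```

```text
position: [0.5788, 0.1241, 0.3241]
force: [0.3, -0.7, -1.2]
position: [0.6551, 0.1933, 0.3241]
force: [-0.0, -0.2, -0.7]
clock: 11.27
clk 11.27 shift mm [ 5.9  3.1 84.9] rz -0.0 yaw 67.99 F [-0.2 -0.7 -1. ] w 0.0128 pos [0.6549 0.1927 0.3249]
[364.32332361 123.2884747 ] [359.54615314 156.77677546]
360 140
##################################################
##################################################
##################################################
##################################################
##################################################
##################################################
##################################################
##################################################
##################################################
##################################################
##################################################
##################################################
##################################################
##################################################
##################################################
############################
[... 291 characters left out ...]
########################.............
####################################..............
#######################################...........
##################################################
##################################################
##################################################
################################################..
###############################################...
###############################################...
##################################################
##################################################
##################################################
..............................####################
..............................####################
```

Run:
```python
from tg import *
s=cv2.imread("pics/s8.png");g=s[:,:,1]
bh=cv2.morphologyEx(g,cv2.MORPH_BLACKHAT,np.ones((7,7),np.uint8))
for r in bh[105:172,335:385][::2]: print("".join(" .+#"[min(3,k//12)] for k in r))
```

```text
+###############.          
                       +#####+#+++####+           
                            .+#..... .            
                             ...                  
                             ...                  
                             .+                   
                             .+.                  
                            .+#.                  
                            +##.                  
                       .#+   ..                   
                                                  
                                                  
                             .                    
                             .                    
                     .       ..                   
                     +#..   ..                    
                    .#.                           
                    +#.    .                      
                    +#.    ++                     
                   .+.     +#.                    
 .           .       ..      +##                  
.                    +#.      ##.                 
                     +#+      +##        .++.     
                      +#.     +##  .###. .    ....
                      +##.    .##..####.     .   .
                       .##.   +##  +###..      .. 
                        .#+.  ###           ..... 
                          +#####.          .    ..
                                                  
                                                  
                                              .   
                                             ##+  
                                             .+##+
```

The side-view mask shows the ring hanging upright: bar at about (362,123), far side at (363,159). Lowering it to just above the tray lining.

Scaled: 0.087 m / 0.8 = 0.1088, 0.077 m / 0.8 = 0.0963.

```bash
python3 drive.py '[{"dx": 0.0013,"dy": 0.0013,"dz": 0.0063},{"dx": 0.0038,"dy": 0.0025,"dz": 0.025},{"dx": 0.0075,"dy": 0.0038,"dz": 0.0438},{"dx": 0.0075,"dy": 0.0038,"dz": 0.0625},{"dx": 0.0075,"dy": 0.0038,"dz": 0.0813},{"dx": 0.0075,"dy": 0.0038,"dz": 0.0963},{"dx": 0.0075,"dy": 0.0038,"dz": 0.1063},{"dx": 0.0075,"dy": 0.0038,"dz": 0.1088}]'|sed -n '2p;4p'; python3 drive.py '[{},{},{},{},{},{}]'|sed -n '2p;4p'
```

```text
position: [0.6585, 0.1969, 0.2343]
force: [-1.3, -0.1, -1.2]
position: [0.6602, 0.1973, 0.2387]
force: [-0.8, 0.2, -0.8]
```

Scaled: -0.06 m / 0.8 = -0.075, -0.055 m / 0.8 = -0.0688.

```bash
python3 drive.py '[{"dy": -0.0038,"dz": 0.0013},{"dy": -0.0125,"dz": 0.0038},{"dy": -0.025,"dz": 0.0075},{"dy": -0.0375,"dz": 0.0106},{"dy": -0.05,"dz": 0.0138},{"dy": -0.0625,"dz": 0.02},{"dy": -0.0688,"dz": 0.0238},{"dy": -0.075,"dz": 0.0275}]'|sed -n '2p;4p'; python3 -c "
from tg import *
a=np.radians(-22);R=np.array([[np.cos(a),-np.sin(a)],[np.sin(a),np.cos(a)]])
to([*(np.array([.608,.218])+R@[-.04,0]),.1503],68)
snap('side','s9.png');s=cv2.imread('pics/s9.png');g=s[:,:,1]
b=np.array(env.get_obs()['position'])-[0,0,.138];print(proj('side',b))
bh=cv2.morphologyEx(g,cv2.MORPH_TOPHAT,np.ones((7,7),np.uint8))
for r in bh[140:200,310:380][::2]: print(''.join(' .+#'[min(3,k//12)] for k in r))
"
```

```text
position: [0.6031, 0.2202, 0.2152]
force: [-0.3, -0.5, -0.7]
clk 13.15 shift mm [ -0.2 -34.6  64.9] rz 0.001 yaw 68.04 F [-0.3 -0.5 -0.7] w 0.0131 pos [0.6031 0.2202 0.2152]
[337.39069855 162.37406097]
                   .  ++.     . .+#.                                  
                      ###.    +####.                                ++
                                 .#.                   .#############+
                            .  .                            .########+
                              .                             .#####+   
                   +###.                                              
                           .                                       .  
                                                                    . 
                                                                      
                                                                      
                                                                      
                        .##                                           
                            +                 
[... 502 characters left out ...]
                   
                                   ++.  .#+.                          
                                     ...  +#.                         
                                       ....+#+                        
                                           .##.                       
          .                                                           
  .                                                                   
                                                                      
                                                                      
                                                                      
.++++#+++++++++++.+++++++++...........  .
```

The ring trails down to the right from the hook at (335,166) to its far side at (355,187), as intended. Continuing to lay it down.

Units first: shifts go in shares of 0.8 m and turns go in shares of 120 degrees. So 0.047 m / 0.8 = 0.0588, 0.0415 m / 0.8 = 0.0519.

```bash
python3 drive.py '[{"dy": -0.0063,"dz": 0.005},{"dy": -0.0125,"dz": 0.0106},{"dy": -0.0188,"dz": 0.0169},{"dy": -0.025,"dz": 0.025},{"dy": -0.03,"dz": 0.0331},{"dy": -0.035,"dz": 0.0425},{"dy": -0.0388,"dz": 0.0519},{"dy": -0.0413,"dz": 0.0588}]'|sed -n '2p;4p'; python3 drive.py '[{"dy": -0.0013,"dz": 0.0063},{"dy": -0.0025,"dz": 0.0125},{"dy": -0.0025,"dz": 0.0175},{"dy": -0.0025,"dz": 0.0206},{"dy": -0.0025,"dz": 0.0219},{"dy": -0.0025,"dz": 0.0219},{"dy": -0.0025,"dz": 0.0219},{"dy": -0.0025,"dz": 0.0219}]'|sed -n '2p;4p'; python3 -c "
from tg import *
a=np.radians(-22);R=np.array([[np.cos(a),-np.sin(a)],[np.sin(a),np.cos(a)]])
to([*(np.array([.608,.218])+R@[-.04,0]),.1493],68)
snap('side','s10.png');s=cv2.imread('pics/s10.png');g=s[:,:,1]
b=np.array(env.get_obs()['position'])-[0,0,.138];print(proj('side',b))
bh=cv2.morphologyEx(g,cv2.MORPH_TOPHAT,np.ones((7,7),np.uint8))
for r in bh[160:206,305:375][::2]: print(''.join(' .+#'[min(3,k//12)] for k in r))
"
```

```text
position: [0.5728, 0.2321, 0.1673]
force: [0.8, 0.0, -1.2]
position: [0.5722, 0.2329, 0.1518]
force: [0.3, 0.0, -0.4]
clk 14.53 shift mm [-0.4 -1.3  2.5] rz -0.0 yaw 67.99 F [ 0.3  0.  -0.4] w 0.0129 pos [0.5722 0.2329 0.1518]
[324.13619309 182.77442318]
                  .+                                                  
            .####+.  ++###.                                           
            .######  #####.                                           
            .+#.     .++##.                                           
                 .                                                    
                   . . .                                              
                                        ...                           
                               ..                                     
                               ...                                    
        .                     ...++++++++...                          
                           .###+.... .    .+##+.                      
             .+##        .##.                 .##.                    
               ###+                             ++.                   
                .+#####+..                       ##                   
                         .##.                  .+#+          .        
                           .+##..            .+#+                     
                               .+####++++###+.                        
                                                                      
                                  .                                   
     ++++++++++++++++++.+++++++++++........ . .  .  .                 
                                     ...  ..++++###############.
```

The ring lies nearly flat in the tray. Lowering a little more so the bar comes free of the hook's bed.

Scaled: 0.0025 m / 0.8 = 0.0031, 0.002 m / 0.8 = 0.0025.

```bash
python3 drive.py '[{"dz": 0.0013},{"dz": 0.0025},{"dz": 0.0031},{"dz": 0.0031},{"dz": 0.0031},{"dz": 0.0031}]'|sed -n '2p;4p';  python3 drive.py '[{"dz": 0.0013},{"dz": 0.0013},{"dz": 0.0013},{"dz": 0.0013}]'|sed -n '2p;4p'
```

```text
position: [0.5719, 0.2328, 0.1488]
force: [0.6, -0.3, -0.7]
position: [0.5721, 0.2329, 0.1482]
force: [-0.7, 0.0, 1.2]
```

Scaled: 0.0015 m / 0.8 = 0.0019, -0.0008 m / 0.8 = -0.001.

```bash
python3 drive.py '[{"dz": -0.001},{"dy": 0.0019,"dz": -0.001},{"dy": 0.0019,"dz": -0.001}]'|sed -n '2p;4p'; python3 drive.py '[{"dx": 0.0038},{"dx": 0.0075},{"dx": 0.0113},{"dx": 0.015},{"dx": 0.0188},{"dx": 0.0225},{"dx": 0.0275},{"dx": 0.0313}]'|sed -n '2p;4p';  python3 -c "
from tg import *
to([.56,.26,.15],68)
snap('side','s11.png');s=cv2.imread('pics/s11.png');g=s[:,:,1]
bh=cv2.morphologyEx(g,cv2.MORPH_TOPHAT,np.ones((7,7),np.uint8))
for r in bh[160:206,305:375][::2]: print(''.join(' .+#'[min(3,k//12)] for k in r))
"
```

```text
position: [0.5732, 0.2322, 0.1483]
force: [0.2, -0.4, -0.6]
position: [0.5828, 0.256, 0.1486]
force: [0.4, 0.2, -0.7]
clk 16.33 shift mm [ -4.8 -22.7  -1.4] rz 0.0 yaw 68.01 F [ 0.4  0.2 -0.7] w 0.0124 pos [0.5828 0.256  0.1486]
             .##### .+#####.                                          
             .##.     ..###.                                          
                      .                                               
             .+           .                                           
             ######  .#####+                                          
             .#############.                                          
              ...++. .##+#                                            
                                .                                     
                                .                                     
                                ..++...++..                           
                 ..         .+##.  . .... .+##+.                      
               +#+        .#+.                 +#+.                   
               +##.                              ##.                  
                .######+.             .          +##                  
                         .##+.                  .##+                  
                           .+##+ .           .+##+                    
                               .+###+++++++##+.                       
                                                                      
                                                                      
     ++++++++++.+++++++.+++++++++..............     .                 
                              .      .. ....+++++##############.
```

The ring stayed put while the hook slid off the bar. Raising the pick and returning to the stand.

Scaled: -0.11 m / 0.8 = -0.1375, -0.08 m / 0.8 = -0.1.

```bash
python3 drive.py '[{"dz": -0.0063},{"dz": -0.0188},{"dz": -0.05},{"dz": -0.1},{"dz": -0.1375},{"dz": -0.1375}]'|sed -n '2p;4p';  python3 -c "
from tg import *
to([.448,.262,.255],85.5)"
```

```text
position: [0.5869, 0.2567, 0.2691]
force: [1.7, 0.5, 1.2]
clk 16.88 shift mm [ -47.3 -130.9   11.9] rz -0.305 yaw 68.00 F [1.7 0.5 1.2] w 0.0131 pos [0.5869 0.2567 0.2691]
```

Scaled: -0.13 m / 0.8 = -0.1625, -0.046 m / 0.8 = -0.0575, -0.305 rad / 2.0944 = -0.1456.

```bash
python3 drive.py '[{"dx": -0.0575,"dy": -0.1625,"wz": -0.1456},{"dx": -0.0575,"dy": -0.1625,"wz": -0.1456},{"dx": -0.0575,"dy": -0.1625,"wz": -0.1456},{"dx": -0.0575,"dy": -0.1625,"wz": -0.1456},{"dx": -0.0575,"dy": -0.1625,"wz": -0.1456},{"dx": -0.0575,"dy": -0.1625,"wz": -0.1456},{"dx": -0.0575,"dy": -0.1625,"wz": -0.1456},{"dx": -0.0575,"dy": -0.1625,"wz": -0.1456}]'|sed -n '2p;4p'; python3 drive.py '[{},{},{}]'>/dev/null
python3 - <<'E'
from tg import *
to([.448,.262,.21],85.5)
im=snap('side','s12.png')
p=np.array(env.get_obs()["position"]);print("pred guard, shank bottom",proj("side",p+[0,.001,-.095]),proj("side",p+[0,.001,-.1439]))
t=cv2.cvtColor(snap('top','t12.png'),cv2.COLOR_RGB2HSV); m=cv2.inRange(t,(95,80,150),(115,255,255));k=0*m;k[190:255,370:430]=m[190:255,370:430]
if k.any():
    c=max(cv2.findContours(k,0,2)[0],key=cv2.contourArea);print("glass",len(c),cv2.fitEllipse(cv2.convexHull(c)) )
E
```

```text
position: [0.4466, 0.2616, 0.2595]
force: [0.6, 1.0, -0.7]
clk 17.80 shift mm [ 0.8  2.4 48.6] rz -0.001 yaw 85.43 F [-1.  -0.3 -0.7] w 0.0125 pos [0.4456 0.2614 0.2586]
pred guard, shank bottom [269.58763734 132.8302972 ] [271.05036102 151.18897701]
glass 56 ((400.0640869140625, 220.65296936035156), (35.572689056396484, 36.264892578125), 140.61468505859375)
```

Scaled: 0.07 m / 0.8 = 0.0875, 0.001 m / 0.8 = 0.0013.

```bash
python3 drive.py '[{"dx": 0.0013,"dy": 0.0025,"dz": 0.0125},{"dx": 0.0013,"dy": 0.0025,"dz": 0.0375},{"dx": 0.0013,"dy": 0.0025,"dz": 0.0625},{"dx": 0.0013,"dy": 0.0025,"dz": 0.0875},{"dx": 0.0013,"dy": 0.0025,"dz": 0.0875}]'|sed -n '2p;4p'; python3 drive.py '[{"dz": 0.0125},{"dz": 0.025},{"dz": 0.0375},{"dz": 0.0438},{"dz": 0.0475},{"dz": 0.0475},{"dz": 0.0475},{"dz": 0.0475}]'|sed -n '2p;4p'
```

```text
position: [0.4447, 0.2612, 0.1837]
force: [0.9, -0.5, -0.3]
position: [0.4473, 0.2625, 0.1512]
force: [-0.0, 0.1, 0.1]
```

Scaled: 0.002 m / 0.8 = 0.0025, 0.001 m / 0.8 = 0.0013.

```bash
python3 drive.py '[{"dz": 0.0013},{"dz": 0.0025},{"dz": 0.0025},{"dz": 0.0025}]'|sed -n '2p;4p'; python3 drive.py '[{},{},{},{},{},{}]' .05|sed -n '2p;4,5p'; python3 drive.py '[{"dz": -0.0125},{"dz": -0.0375},{"dz": -0.075},{"dz": -0.125},{"dz": -0.175},{"dz": -0.175},{"dz": -0.175}]'|sed -n '2p;4,5p'; python3 -c "
from tg import *
to([.42,0,.3],85.5)"
```

```text
position: [0.4474, 0.2625, 0.1494]
force: [-1.0, -0.7, 3.0]
position: [0.4468, 0.2623, 0.1484]
force: [-0.0, 0.4, 0.9]
gripper_width: 0.0498
position: [0.4489, 0.2632, 0.2935]
force: [-0.7, 0.4, -0.1]
gripper_width: 0.0499
clk 20.40 shift mm [-264.7   -8.    -7.7] rz -0.0 yaw 85.48 F [-0.7  0.4 -0.1] w 0.0499 pos [0.4489 0.2632 0.2935]
```

Scaled: -0.32 m / 0.8 = -0.4, -0.03 m / 0.8 = -0.0375.

```bash
python3 drive.py '[{"dx": -0.4,"dy": -0.0375},{"dx": -0.4,"dy": -0.0375},{"dx": -0.4,"dy": -0.0375},{"dx": -0.4,"dy": -0.0375},{"dx": -0.4,"dy": -0.0375},{"dx": -0.4,"dy": -0.0375},{"dx": -0.4,"dy": -0.0375},{"dx": -0.4,"dy": -0.0375}]'>/dev/null; python3 drive.py '[{"dx": -0.3125},{"dx": -0.3125},{"dx": -0.3125},{"dx": -0.3125},{"dx": -0.3125},{"dx": -0.3125},{"dx": -0.3125},{"dx": -0.3125}]'|sed -n '1,2p'
python3 - <<'E'
from tg import *
t=snap('top','t13.png');s=snap('side','s13.png')
im=np.zeros((580,800,3),np.uint8)
im[:280]=cv2.resize(t[175:280,215:445][:,:],(640,280),interpolation=2)[:, :] if 0 else cv2.copyMakeBorder(cv2.resize(t[120:280,220:445],(394,280),interpolation=2),0,0,0,406,0)
im[280:]=cv2.resize(s[130:280,250:450],(800,300)[:2],interpolation=2) if 0 else cv2.copyMakeBorder(cv2.resize(s[140:290,250:400],(300,300),interpolation=2),0,0,0,500,0)
im[:280,400:]=cv2.resize(t[125:225,220:363],(400,280),interpolation=2)
im[280:,400:]=cv2.resize(s[145:205,255:380],(400,300),interpolation=2)[:300]
cv2.imwrite("pics/c13.png",im[:,:,::-1])
E
```

```text
clock: 21.73
position: [0.3709, -0.3048, 0.2871]
```

View pics/c13.png

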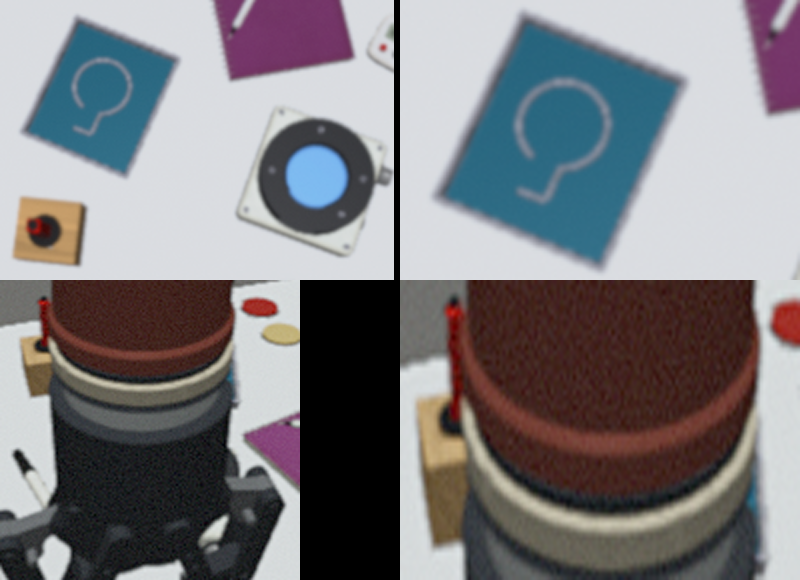

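The ring lies flat and whole inside the tray, at crop (563,135). The glass is centred in its seat at (316,176), and the pick stands in the block at (42,230). Handing in.

```bash
python3 -c "
from station import env
print(env.job_done())"
```

```text
the job is handed in; nothing more can be done
None
```

The job is handed in, and the last pictures show the ring flat in the steel tray, the blue glass centred in its seat and the pick standing in its wooden block, at about 22 s on the robot's clock (limit 67 s).

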